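Stack the handled sample tray on its base tray

ROBOT

A 6-joint arm with a two-finger parallel gripper is mounted at the origin on a cart in front of the work surface, level with it; the furniture and walls round the work are solid. World frame = base frame: x ahead of the robot, y to its left, z up, the work surface at z = 0. Lengths are in m, angles in rad, forces in N, time in s.
With the tool pointing down it reaches from about 0.375 to 0.925 m from the base axis. Payload 5.7 kg.
Tool frame: the origin (TCP) lies at the very end of the fingers, on their centre line; the grasp point (between the pads) lies 19 mm behind it; z points along the fingers, y is the direction in which the jaws open and shut (so a half turn about z gives the same grasp; the last joint's range is limited). The gripper opens to 88 mm and grips with 3 to 60 N. Pads are 20 mm wide; open, the fingers measure 115 mm over their backs; the gripper's body (75 mm by 178 mm) begins 61 mm behind the grasp point.
Start: joints at [-1.32, 0.359, 1.51, -0, 1.272, -0.115], TCP at [0.215, -0.56, 0.223] pointing down, gripper open.
Joint ranges: [-2.97, 2.97], [-1.01, 2.36], [0.21, 2.38], [-0.96, 4.11], [0.2, 2.71], [-2.98, 2.98]. Speed limits (rad/s): [2.39, 2.39, 3.14, 3.14, 3.14, 3.14].

INTERFACE

Orientations are given as a unit quaternion [w, x, y, z].
In Python, from station import ctrl gives the robot as it stands. The module is installed in compiled form; this text tells all that it offers.
- The arm moves only by the tool send_rows, never from a script. Its argument "series" is text: rows parted by semicolons, each of 7 numbers parted by spaces: the shift along the world's x, y, z in cm, then the turn, a rotation vector about the world's x, y, z in rad, then the finger opening in cm, from 0 to 8.78. In form: x y z rx ry rz gripper; .... A call has 1 to 8 rows; each row shifts and turns the commanded pose from where the row before left it; what a row does not reach is not made up. A row lasts 1/12 s, in which the tool goes at most 41.7 mm and 7.16 degrees, less where a joint would pass 70% of its speed; a pose out of reach is approached as far as the arm can. A call is refused whole if a number of a shift passes 4.17 or a number of a turn 0.125, either way. A call with a gripper value outside its range is refused whole. The fingers move at their own pace and stop on an object; "squeeze" is the grip in N (left out, the last holds). Time passes only in rows, so rows that do not move let the fingers close. It gives the time, the measured TCP pose, the force and the opening at its end, in the units of the state.
- ctrl.sense(): the state, without advancing time (a new reading comes with each control period).
- ctrl.capture(name): name is "side" or "top"; returns a dict with "pixels" (480x640x3 uint8, red, green, blue), "depth" (480x640 float32, m along the optical axis (not along the pixel's ray), 0 where there is no reading), "mtx" (3x3 intrinsics, pixels), "pose" (4x4, takes a point from camera to world coordinates). Camera axes: x right, y down, z forward; pixel columns grow to the right and rows downward; lengths in m; the calibration is good to about 2 mm. A picture is of the moment at which its call begins.
- ctrl.job_done(): hands the job in, once; it reports no verdict.
Trained networks look in the newest picture that a camera, given by its name, has taken for a name from the list of things; names that differ only in an ending like _2 or _b are one class to them, and where a whole thing is asked for, a point or a joint stands for the part that bears it (a point fixed in the world has none). Each returns a list of dicts, best first, with "p" (0 to 1); they miss things now and then, are a little off and sometimes report something else, mostly with a low value. They report only what shows in the picture. A call takes as long as a camera call.
- ctrl.recognise(camera, label): "point" ([x, y, z] in m, in world coordinates, good to about 4 mm: the middle of the surface that is visible of it).
- ctrl.tip_of(camera, label): "point" ([x, y, z] in m, in world coordinates, good to about 4 mm: a listed point, or the origin of a listed thing).
The state is a dict: "clock": time; "joint_positions": joint angles; "qvel": joint speeds; "tau": joint torques, N m; "eef_pos": TCP position; "ee_rot": TCP orientation; "ft_force": force on the tool from outside, world axes, zero at the start; "moment": the same for the moment, N m; "finger_gap": finger opening in m.
Only numpy, scipy, OpenCV 4.12 (cv2) and the standard library are available. Lean on these libraries where they do the work, as an engineer would, in place of code of your own. Each camera call takes 0.05 s, during which the arm holds its last target.

TASK

Pick up the sample tray that has the handle, and stack it on the open base tray of its own length (the oblong one, not the square one) so that its four corner feet drop into the four corner sockets and it sits fully down and level. Lower it into place rather than dropping it, leave both base trays about where they stand, and let go.

Things in the scene. Friction and masses are not known exactly. Their poses are not given: they have to be found in the camera images.
- tray_grip (a point): Centre of the handled tray's bar handle, 86 mm above its feet's tips. The bar runs along the tray's y over its middle: 12 mm thick (x), 120 mm long, 16 mm high, on posts at y = +-55 mm, open below down to the tray's floor. z is up. White plastic oblong tray 136 (x) x 196 (y) mm, walls reaching 50 mm above the feet's tips; loose, about 0.35 kg; the same turned half round.
- handled_tray: The same tray, same axes; origin at its middle, level with the tips of its four round tapered corner feet, which stand at x = +-48, y = +-78 mm: 20 mm long, 14 mm thick at the root, 8 mm at the tip. The underside of its floor is 20 mm above the tips.
- long_base: Oblong base tray: white, no handle, open, 136 (x) x 196 (y) x 60 mm high, petri dish inside; loose, 1.5 kg. Funnel sockets at x = +-48, y = +-78 mm, 32 mm square at the rim, 16 mm at their floor 22 mm down. Origin: centre of the underside, z up; same turned half round. Seated, the handled tray's floor lies on this rim, its bar's centre 126 mm above this origin.
- square_base: Square base tray, which does not fit: same make, 136 x 136 x 60 mm, no handle, sockets at x = +-48, y = +-48 mm, petri dish inside; loose, 1.2 kg. Origin: centre of the underside. The three trays stand in a row across the bench in any order, their long sides turned up to 15 degrees off y.

How it is judged:
At the end, for the whole second after the job is handed in: Handled tray seated on the oblong base, feet in sockets: handle bar 126 mm (+-5) above the base's underside, centred within 12 mm each way, aligned within 10 degrees, level within 3, at rest on it; oblong base level within 3 degrees, both bases within 50 mm of their start (z of tray_grip in the frame of long_base between 0.121 and 0.131 m and x of tray_grip in the frame of long_base between -0.012 and 0.012 m and y of tray_grip in the frame of long_base between -0.012 and 0.012 m and angle between the y axis of handled_tray and the y axis of long_base, either way round below 0.17 rad and angle between each of tray_grip, long_base's own z axis and vertical below 0.05 rad and contact force between handled_tray and long_base above 0.5 N and linear speed of handled_tray below 0.02 m/s and distance of each of long_base, square_base from where it was at the start of the episode below 0.05 m); the robot touches nothing.
It fails at once if the handled tray is dropped: it falls unheld by more than about 3 cm (faster than 0.8 m/s) (linear speed of handled_tray above 0.8 m/s and contact force between the fingers and handled_tray below 0.3 N).
It also fails if it takes over 48 s, if anything falls off the work surface, if the arm or the gripper's body presses on something with over 40 N, if the wrist force passes 120 N, or if a joint passes its speed limit or range.

## Working session

There is one attempt and no reset: what is moved stays moved. The work goes in short steps, Python scripts to look and compute and a tool call to move; the robot and the scene stay as the last step left them, time stands still between calls to the robot, and variables do not carry over. Pictures are saved under pics/ and viewed, and the job is handed in when it is done.

Besides the shell and the picture viewer there is one more tool, called after "Request:" in YAML: its name, and indented under it one key for each argument. send_rows: Moves the arm, as the interface text tells. Its arguments: {"type":"object","properties":{"series":{"type":"string"},"squeeze":{"type":"number"}},"required":["series"]}

```bash
mkdir -p pics; python3 - <<'E'
from station import ctrl
import cv2, numpy as np
print({k:np.round(v,3).tolist() for k,v in ctrl.sense().items()})
for c in ("top","side"):
    d=ctrl.capture(c)
    cv2.imwrite(f"pics/{c}0.png",d["pixels"][:,:,::-1]); np.savez(f"{c}0.npz",**d)
    print(c,np.round(d["pose"],3).tolist(),d["mtx"].tolist())
    for l in ("tray_grip","long_base","square_base","handled_tray"):
        for f in (ctrl.recognise,ctrl.tip_of):
            print(c,l,f.__name__,[(np.round(r["point"],3).tolist(),round(r["p"],2)) for r in f(c,l)])
print(ctrl.sense()["clock"])
E
```

```text
{'clock': 0.0, 'joint_positions': [-1.32, 0.359, 1.511, -0.0, 1.273, -0.115], 'qvel': [-0.001, 0.001, -0.0, 0.001, 0.001, -0.001], 'tau': [-0.003, -51.538, -27.073, 0.067, 0.035, -0.0], 'eef_pos': [0.214, -0.56, 0.222], 'ee_rot': [-0.001, 0.983, 0.182, -0.0], 'ft_force': [-0.001, -0.283, 0.271], 'moment': [-0.001, 0.027, -0.019], 'finger_gap': 0.088}
top [[0.027, -0.995, 0.091, 0.412], [-1.0, -0.026, 0.01, -0.006], [-0.007, -0.091, -0.996, 1.132], [0.0, 0.0, 0.0, 1.0]] [[546.563976419369, 0.0, 319.99363120820357], [0.0, 546.563976419369, 240.77949456914746], [0.0, 0.0, 1.0]]
top tray_grip call [([0.486, -0.027, 0.026], 0.91)]
top tray_grip call [([0.483, -0.026, 0.088], 0.56)]
top long_base call [([0.486, -0.347, 0.008], 0.92)]
top long_base call [([0.482, -0.336, 0.002], 0.59)]
top square_base call [([0.475, 0.314, 0.04], 0.89)]
top square_base call [([0.472, 0.305, 0.0], 0.94)]
top handled_tray call [([0.476, -0.026, 0.024], 0.84), ([0.477, 0.315, 0.036], 0.57)]
top handled_tray call [([0.482, -0.025, -0.0], 0.88)]
side [[-0.957, -0.146, 0.25, 0.28], [-0.289, 0.544, -0.788, 0.706], [-0.02, -0.826, -0.563, 0.612], [0.0, 0.0, 0.0, 1.0]] [[460.1865572222574, 0.0, 315.21915143686635], [0.0, 460.1865572222574, 245.91397049551765], [0.0, 0.0, 1.0]]
side tray_grip call [([0.477, -0.015, 0.029], 0.75)]
side tray_grip call []
side long_base call [([0.484, -0.279, 0.041], 0.82)]
side long_base call [([0.486, -0.338, 0.003], 0.73)]
side square_base call [([0.474, 0.322, 0.042], 0.93), ([0.477, -0.012, 0.027], 0.26)]
side square_base call [([0.469, 0.306, 0.003], 0.97)]
side handled_tray call [([0.475, -0.018, 0.024], 0.92)]
side handled_tray call [([0.48, -0.029, -0.0], 0.96), ([0.483, -0.332, 0.003], 0.5)]
0.9
```

View pics/top0.png

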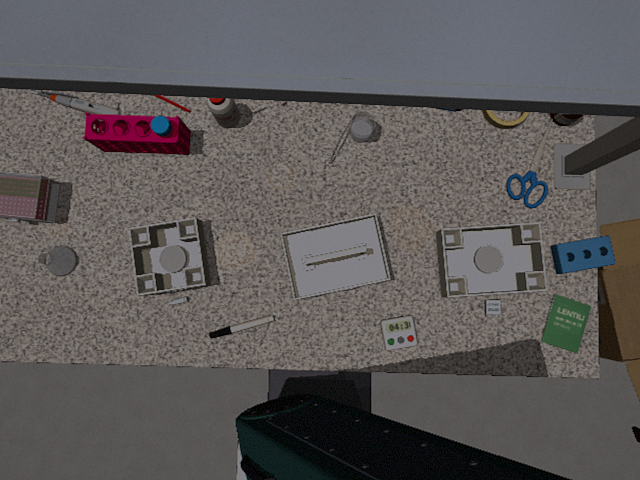

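View pics/side0.png

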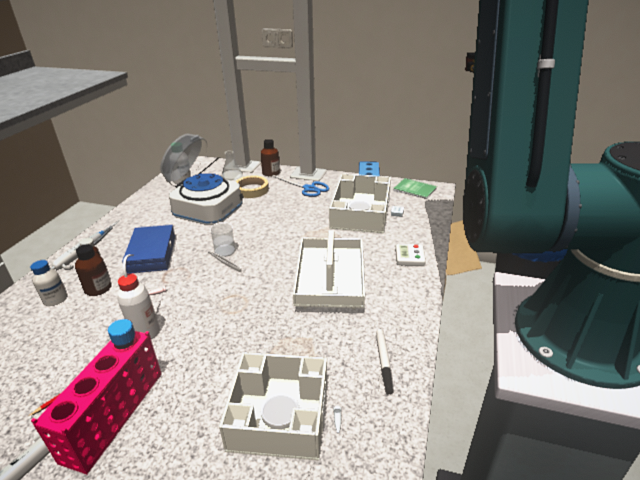

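```bash
cat > h.py <<'E'
import cv2, numpy as np
def cloud(d):
    h,w=d["depth"].shape; v,u=np.mgrid[:h,:w]; K=d["mtx"]; z=d["depth"]
    P=np.stack([(u-K[0,2])/K[0,0]*z,(v-K[1,2])/K[1,1]*z,z,np.ones_like(z)],-1)@d["pose"].T
    P=P[...,:3]; P[z==0]=np.nan; return P
def rect(P,c,r,z0,z1):
    m=(np.hypot(P[...,0]-c[0],P[...,1]-c[1])<r)&(P[...,2]>z0)&(P[...,2]<z1)
    q=P[m]; R=cv2.minAreaRect((q[:,:2]*1000).astype(np.float32)); 
    return R,len(q),q
E
python3 - <<'E'
from h import *
for cam in ("top","side"):
    P=cloud(np.load(f"{cam}0.npz"))
    for n,c,r,z0,z1 in (("long",(.484,-.336),.14,.05,.07),("tray",(.482,-.026),.14,.04,.058),("bar",(.482,-.026),.09,.08,.105),("sq",(.47,.305),.12,.05,.07)):
        R,k,q=rect(P,c,r,z0,z1)
        if k>20: 
            pc=q[:,:2]-q[:,:2].mean(0); w,V=np.linalg.eigh(pc.T@pc); a=V[:,1]
            print(cam,n,np.round(np.array(sum([list(x) if isinstance(x,tuple) else [x] for x in R],[])),1),k,"z",np.round(np.median(q[:,2]),4), "mean",q.mean(0).round(4),"axis deg from y",np.degrees(np.arctan2(-a[0]*np.sign(a[1]),abs(a[1]))).round(2))
P=cloud(np.load("top0.npz"))
print("table z",np.nanmedian(P[300:350,100:200,2]),"shelf",P[60,300],P[98,300], P[110,300])
m=(P[...,0]>.2)&(P[...,0]<.75)&(P[...,1]<.35)&(P[...,1]>-.42)&(P[...,2]>.02)
print(P[150,560:640:10].round(3))
print(P[175,575:640:10].round(3))
E
```

```text
top long [ 484.  -336.   138.4  197.6    5.5] 1638 z 0.0589 mean [ 0.4838 -0.3388  0.0583] axis deg from y 4.69
top tray [481.4 -25.2 137.7 196.4  13.5] 775 z 0.0499 mean [ 0.484  -0.0266  0.0495] axis deg from y 14.18
top bar [482.1 -24.9  12.3 119.1  13.4] 411 z 0.0941 mean [ 0.4817 -0.0248  0.0939] axis deg from y 13.46
top sq [472.6 306.7 137.1 136.9  10.5] 1502 z 0.0591 mean [0.4727 0.3081 0.0584] axis deg from y 5.07
side long [ 482.6 -337.4  138.1  203.6    4.7] 925 z 0.0577 mean [ 0.4818 -0.3249  0.0571] axis deg from y 5.65
side tray [480.4 -26.  137.6 201.   13.5] 989 z 0.0486 mean [ 0.4772 -0.0064  0.0476] axis deg from y 13.6
side bar [480.8 -24.7  12.  120.7  13.5] 247 z 0.0947 mean [ 0.4782 -0.0144  0.0935] axis deg from y 13.42
side sq [470.9 306.5 137.2 138.1  10.6] 3098 z 0.0591 mean [0.4707 0.3141 0.0579] axis deg from y 14.29
table z 0.0008996683313076126 shelf [0.6233992  0.02165231 0.64581748] [0.59412537 0.02157668 0.62707829] [0.79262215 0.05480308 0.00336117]
[[ 0.718 -0.491  0.01 ]
 [ 0.719 -0.512  0.009]
 [ 0.699 -0.498  0.084]
 [ 0.688 -0.497  0.125]
 [ 0.678 -0.497  0.163]
 [ 0.669 -0.495  0.2  ]
 [ 0.667 -0.509  0.206]
 [ 0.667 -0.525  0.209]]
[[ 0.665 -0.52   0.013]
 [ 0.668 -0.545  0.004]
 [ 0.874 -1.015 -0.903]
 [ 0.877 -1.057 -0.911]
 [ 0.874 -1.085 -0.893]
 [ 0.876 -1.125 -0.898]
 [ 0.876 -1.161 -0.895]]
```

Request:
send_rows:
  series: "1.67 3.34 0 0 0 0.09 8.78;1.67 3.34 0 0 0 0.09 8.78;1.67 3.34 0 0 0 0.09 8.78;1.67 3.34 0 0 0 0.09 8.78;1.67 3.34 0 0 0 0.09 8.78;1.67 3.34 0 0 0 0.09 8.78;1.67 3.34 0 0 0 0.09 8.78;1.67 3.34 0 0 0 0.09 8.78"
  squeeze: 30

```text
clock: 1.57
eef_pos: [0.3487, -0.2915, 0.2228]
ee_rot: [0.0, 0.855, 0.518, 0.0]
ft_force: [0.6, -0.0, 0.1]
finger_gap: 0.0875
```

Request:
send_rows:
  series: "1.67 3.34 0 0 0 0.09 8.78;1.67 3.34 0 0 0 0.09 8.78;1.67 3.34 0 0 0 0.09 8.78;1.67 3.34 0 0 0 0.09 8.78;1.67 3.34 0 0 0 0.09 8.78;1.67 3.34 0 0 0 0.09 8.78;1.67 3.34 0 0 0 0.09 8.78;1.67 3.34 0 0 0 0.09 8.78"

```text
clock: 2.23
eef_pos: [0.4824, -0.024, 0.2229]
ee_rot: [0.0, 0.618, 0.787, 0.0]
ft_force: [0.6, -1.5, 1.8]
finger_gap: 0.0879
```

Request:
send_rows:
  series: "0 0 0 0 0 0 8.78;0 0 0 0 0 0 8.78;0 0 0 0 0 0 8.78"

```text
clock: 2.48
eef_pos: [0.4815, -0.0261, 0.2225]
ee_rot: [-0.0, 0.619, 0.785, -0.0]
ft_force: [-0.4, -0.2, -0.3]
finger_gap: 0.0878
```

```bash
cat >> h.py <<'E'
def tool(s):
    from scipy.spatial.transform import Rotation as R
    w,x,y,z=s["ee_rot"]; M=R.from_quat([x,y,z,w]).as_matrix()
    print("t",round(s["clock"],2),"tcp",np.round(s["eef_pos"],4),"toolz",M[:,2].round(3),"tooly deg",np.degrees(np.arctan2(M[1,1],M[0,1])).round(2),"F",np.round(s["ft_force"],1),"M",np.round(s["moment"],2),"gap",round(float(s["finger_gap"]),4),"j",np.round(s["joint_positions"],2))
E
python3 -c "
from h import *
from station import ctrl
tool(ctrl.sense())"
```

```text
t 2.48 tcp [ 0.4815 -0.0261  0.2225] toolz [-0.001 -0.001 -1.   ] tooly deg 13.47 F [-0.4 -0.2 -0.3] M [-0.07 -0.08 -0.08] gap 0.0878 j [-0.2   0.19  1.76 -0.    1.2  -0.43]
```

Request:
send_rows:
  series: "0 0.1 -3 0 0 0 8.78;0 0 -3 0 0 0 8.78;0 0 -3 0 0 0 8.78;0 0 -2.6 0 0 0 8.78;0 0 -2 0 0 0 8.78;0 0 -1.2 0 0 0 8.78;0 0 -0.8 0 0 0 8.78;0 0 0 0 0 0 8.78"

```text
clock: 3.15
eef_pos: [0.4803, -0.0261, 0.0654]
ee_rot: [-0.001, 0.62, 0.784, -0.001]
ft_force: [0.5, -0.1, -0.3]
finger_gap: 0.0877
```

Request:
send_rows:
  series: "0 0 0 0 0 0 4;0 0 0 0 0 0 3;0 0 0 0 0 0 2;0 0 0 0 0 0 1;0 0 0 0 0 0 0.5;0 0 0 0 0 0 0.5;0 0 0 0 0 0 0.5;0 0 0 0 0 0 0.5"
  squeeze: 30

```text
clock: 3.82
eef_pos: [0.4819, -0.0248, 0.0668]
ee_rot: [0.0, 0.619, 0.785, 0.0]
ft_force: [-1.0, -1.2, 0.5]
finger_gap: 0.0378
```

```bash
python3 -c "
from h import *
from station import ctrl
tool(ctrl.sense())"
```

```text
t 3.82 tcp [ 0.4819 -0.0248  0.0668] toolz [ 0. -0. -1.] tooly deg 13.48 F [-1.  -1.2  0.5] M [-0.01 -0.1  -0.01] gap 0.0378 j [-0.19  0.4   1.93 -0.    0.81 -0.43]
```

Still closing.

Request:
send_rows:
  series: "0 0 0 0 0 0 0.2;0 0 0 0 0 0 0.2;0 0 0 0 0 0 0.2;0 0 0 0 0 0 0.2;0 0 0 0 0 0 0.2;0 0 0 0 0 0 0.2;0 0 0 0 0 0 0.2;0 0 0 0 0 0 0.2"
  squeeze: 40

```text
clock: 4.48
eef_pos: [0.4814, -0.0248, 0.0665]
ee_rot: [-0.0, 0.619, 0.785, -0.0]
ft_force: [-1.3, -1.2, -0.1]
finger_gap: 0.0116
```

```bash
python3 -c "
from h import *
from station import ctrl
tool(ctrl.sense())"
```

```text
t 4.48 tcp [ 0.4814 -0.0248  0.0665] toolz [-0.001  0.    -1.   ] tooly deg 13.47 F [-1.3 -1.2 -0.1] M [-0.13  0.13  0.07] gap 0.0116 j [-0.19  0.41  1.93 -0.    0.81 -0.43]
```

Request:
send_rows:
  series: "0 0 0.3 0 0 0 0.2;0 0 0.7 0 0 0 0.2;0 0 1.5 0 0 0 0.2;0 0 2.5 0 0 0 0.2;0 0 2.5 0 0 0 0.2;0 0 2.5 0 0 0 0.2;0 0 1.3 0 0 0 0.2;0 0 0.7 0 0 0 0.2"

```text
clock: 5.15
eef_pos: [0.4833, -0.0251, 0.1893]
ee_rot: [0.002, 0.619, 0.785, 0.001]
ft_force: [0.1, -0.1, -3.3]
finger_gap: 0.0119
```

```bash
python3 - <<'E'
from h import *
from station import ctrl
tool(ctrl.sense())
for c in ("top","side"):
    d=ctrl.capture(c); cv2.imwrite(f"pics/{c}1.png",d["pixels"][:,:,::-1]); P=cloud(d)
    for n,c2,r,z0,z1 in (("rim",(.482,-.026),.14,.155,.178),("long",(.484,-.336),.14,.05,.07)):
        try: R,k,q=rect(P,c2,r,z0,z1); print(c,n,np.round(R[0],1),np.round(R[1],1),R[2],k,np.median(q[:,2]))
        except Exception as e: print(e)
tool(ctrl.sense())
E
```

```text
t 5.15 tcp [ 0.4833 -0.0251  0.1893] toolz [ 0.004 -0.001 -1.   ] tooly deg 13.47 F [ 0.1 -0.1 -3.3] M [-0.02 -0.08 -0.03] gap 0.0119 j [-0.19  0.23  1.8   0.    1.11 -0.43]
top rim [437.1  22.7] [197.4 100.5] 60.907379150390625 153 0.1728866745321267
top long [ 483.9 -335.6] [138.2 197.8] 5.510041236877441 1629 0.05915539568641526
side rim [482.6 -25.7] [137.5 199.9] 13.167320251464844 1592 0.16724314387217046
side long [ 482.7 -338.4] [138.3 202.4] 4.621899604797363 600 0.057691715025665724
t 5.25 tcp [ 0.4827 -0.025   0.188 ] toolz [ 0.003 -0.001 -1.   ] tooly deg 13.47 F [ 0.8 -0.2 -3.3] M [-0.07 -0.12  0.04] gap 0.0116 j [-0.19  0.23  1.8   0.    1.11 -0.43]
```

View pics/side1.png

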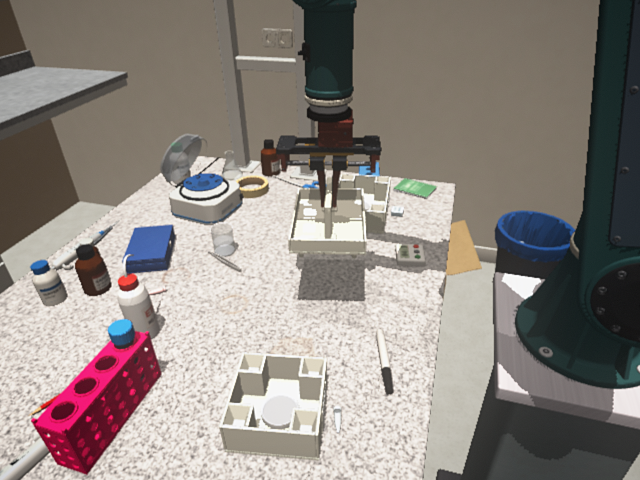

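Request:
send_rows:
  series: "0 -0.8 0 0 0 -0.009 0.2;0 -1.6 0 0 0 -0.009 0.2;0 -2.2 0 0 0 -0.009 0.2;0 -2.2 0 0 0 -0.009 0.2;0 -2.2 0 0 0 -0.009 0.2;0 -2.2 0 0 0 -0.009 0.2;0 -2.2 0 0 0 -0.009 0.2;0 -2.2 0 0 0 -0.009 0.2"

```text
clock: 5.92
eef_pos: [0.4805, -0.182, 0.1849]
ee_rot: [-0.002, 0.648, 0.762, -0.0]
ft_force: [-0.1, 0.3, -3.4]
finger_gap: 0.0114
```

Request:
send_rows:
  series: "0 -2.2 0 0 0 -0.009 0.2;0 -2.2 0 0 0 -0.009 0.2;0 -2.2 0 0 0 -0.009 0.2;0 -2.2 0 0 0 -0.009 0.2;0 -2.2 0 0 0 -0.009 0.2;0 -2.2 0 0 0 -0.009 0.2;0 -1.6 0 0 0 -0.009 0.2;0 -0.8 0 0 0 -0.009 0.2"

```text
clock: 6.58
eef_pos: [0.481, -0.339, 0.1851]
ee_rot: [-0.001, 0.675, 0.738, -0.0]
ft_force: [-0.4, 0.5, -3.2]
finger_gap: 0.0118
```

Request:
send_rows:
  series: "0 0 0 0 0 0 0.2;0 0 0 0 0 0 0.2;0 0 0 0 0 0 0.2;0 0 0 0 0 0 0.2"

```text
clock: 6.92
eef_pos: [0.4816, -0.3355, 0.1865]
ee_rot: [-0.001, 0.674, 0.739, 0.0]
ft_force: [0.3, 0.3, -3.1]
finger_gap: 0.0115
```

```bash
python3 - <<'E'
from h import *
from station import ctrl
for i in range(2): tool(ctrl.sense()); ctrl.capture("side")
for c in ("top","side"):
    d=ctrl.capture(c); cv2.imwrite(f"pics/{c}2.png",d["pixels"][:,:,::-1]); P=cloud(d); np.savez(f"{c}2.npz",**d)
    for n,z0,z1 in (("rim",.155,.18),("long",.05,.07)):
        try:
            R,k,q=rect(P,(.484,-.336),.14,z0,z1); A=np.c_[q[:,:2]-[.484,-.336],np.ones(k)]; s=np.linalg.lstsq(A,q[:,2],rcond=None)[0]
            print(c,n,np.round(R[0],1),np.round(R[1],1),round(R[2],2),k,np.median(q[:,2]),"plane",s.round(4))
        except Exception as e: print(e)
tool(ctrl.sense())
E
```

```text
t 6.92 tcp [ 0.4816 -0.3355  0.1865] toolz [-0.001  0.001 -1.   ] tooly deg 5.28 F [ 0.3  0.3 -3.1] M [-0.04 -0.12 -0.02] gap 0.0115 j [-0.73  0.38  1.58  0.    1.19 -0.82]
t 6.97 tcp [ 0.4818 -0.3356  0.1866] toolz [-0.     0.001 -1.   ] tooly deg 5.28 F [ 0.   0.4 -3.6] M [-0.07 -0.07 -0.06] gap 0.0116 j [-0.73  0.38  1.58  0.    1.19 -0.82]
top rim [ 481.8 -334.3] [137.7 195.1] 5.26 740 0.169524348242373 plane [-0.0107 -0.012   0.1688]
top long [ 475.5 -248. ] [134.9  20.7] 5.15 359 0.05893008993642468 plane [-0.0093  0.0685  0.0517]
side rim [ 481.1 -336.2] [137.7 203.9] 5.15 916 0.16506390927199072 plane [-0.0055 -0.0005  0.1648]
side long [ 481.6 -333.6] [137.2 195.7] 4.79 688 0.057910022579028664 plane [-0.0039  0.0014  0.0571]
t 7.12 tcp [ 0.482  -0.3362  0.1868] toolz [ 0. -0. -1.] tooly deg 5.26 F [-0.3  0.4 -4.3] M [-0.11 -0.06  0.03] gap 0.0117 j [-0.73  0.38  1.58  0.    1.19 -0.82]
```

View pics/side2.png

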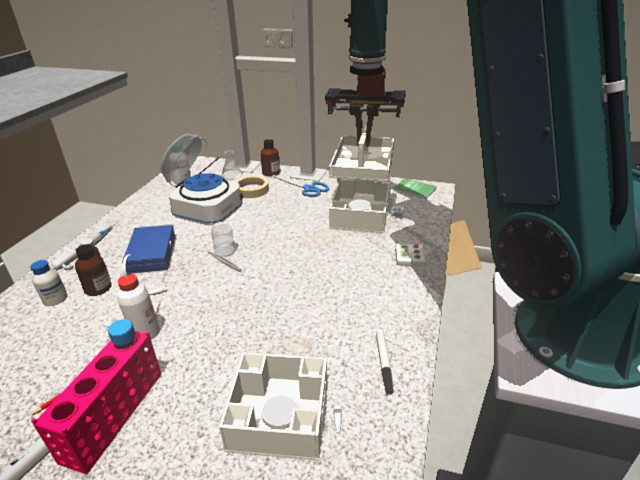

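View pics/top2.png

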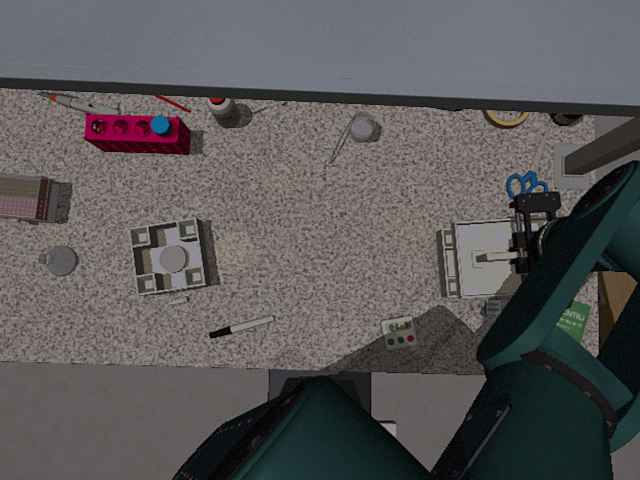

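Request:
send_rows:
  series: "0.2 -0.1 -0.5 0 0 0 0.2;0 0 -0.8 0 0 0 0.2;0 0 -1 0 0 0 0.2;0 0 -1 0 0 0 0.2;0 0 -0.8 0 0 0 0.2;0 0 -0.5 0 0 0 0.2;0 0 -0.4 0 0 0 0.2;0 0 0 0 0 0 0.2"

```text
clock: 7.78
eef_pos: [0.4833, -0.3375, 0.1354]
ee_rot: [-0.001, 0.674, 0.739, -0.0]
ft_force: [0.5, -0.2, -3.0]
finger_gap: 0.0117
```

Request:
send_rows:
  series: "0 0 -0.2 0 0 0 0.2;0 0 -0.2 0 0 0 0.2;0 0 -0.2 0 0 0 0.2;0 0 -0.2 0 0 0 0.2;0 0 -0.2 0 0 0 0.2;0 0 -0.2 0 0 0 0.2;0 0 0 0 0 0 0.2"

```text
clock: 8.37
eef_pos: [0.4836, -0.3377, 0.1242]
ee_rot: [-0.0, 0.674, 0.739, -0.0]
ft_force: [-0.1, 0.0, -3.3]
finger_gap: 0.0116
```

```bash
python3 - <<'E'
from h import *
from station import ctrl
tool(ctrl.sense())
d=ctrl.capture("side"); cv2.imwrite("pics/side3.png",cv2.resize(d["pixels"][100:260,280:460,::-1],None,fx=4,fy=3.7,interpolation=cv2.INTER_CUBIC))
tool(ctrl.sense())
E
```

```text
t 8.37 tcp [ 0.4836 -0.3377  0.1242] toolz [-0.001  0.    -1.   ] tooly deg 5.21 F [-0.1  0.  -3.3] M [-0.05 -0.07  0.02] gap 0.0116 j [-0.73  0.45  1.64 -0.    1.05 -0.82]
t 8.42 tcp [ 0.4836 -0.3378  0.1244] toolz [-0.  0. -1.] tooly deg 5.21 F [-0.8  0.2 -3.2] M [-0.04 -0.17  0.01] gap 0.0117 j [-0.73  0.45  1.64 -0.    1.05 -0.82]
```

View pics/side3.png

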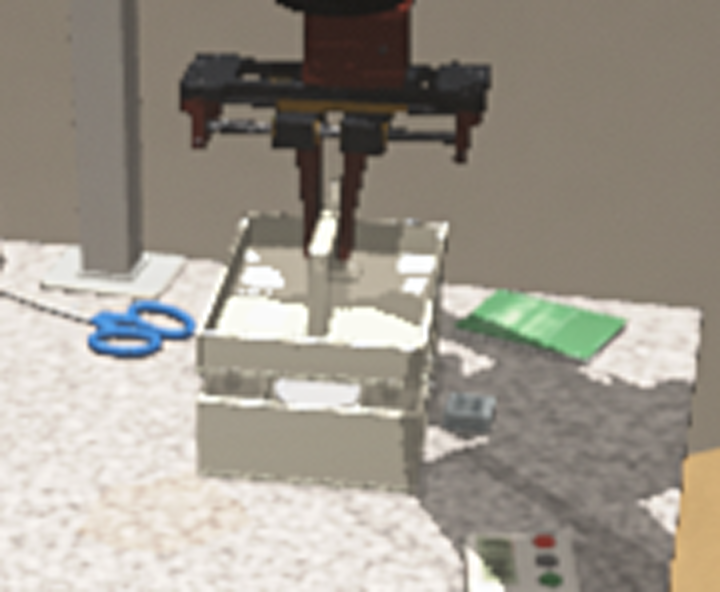

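Request:
send_rows:
  series: "0 0.05 -0.2 0 0 0 0.2;0 0 -0.2 0 0 0 0.2;0 0 -0.2 0 0 0 0.2;0 0 -0.2 0 0 0 0.2;0 0 -0.2 0 0 0 0.2;0 0 -0.2 0 0 0 0.2;0 0 0 0 0 0 0.2"

```text
clock: 9.0
eef_pos: [0.4836, -0.3372, 0.1121]
ee_rot: [-0.0, 0.674, 0.739, -0.0]
ft_force: [-0.7, -0.4, -3.5]
finger_gap: 0.0117
```

Request:
send_rows:
  series: "0 0 -0.1 0 0 0 0.2;0 0 -0.1 0 0 0 0.2;0 0 -0.1 0 0 0 0.2;0 0 0 0 0 0 0.2"

```text
clock: 9.33
eef_pos: [0.4837, -0.3373, 0.1095]
ee_rot: [-0.0, 0.674, 0.739, -0.0]
ft_force: [-0.4, 0.4, -3.9]
finger_gap: 0.0115
```

Request:
send_rows:
  series: "0 0 -0.1 0 0 0 0.2;0 0 -0.1 0 0 0 0.2;0 0 0 0 0 0 0.2;0 0 0 0 0 0 0.2"

```text
clock: 9.67
eef_pos: [0.4838, -0.3374, 0.1076]
ee_rot: [-0.0, 0.674, 0.739, -0.0]
ft_force: [0.9, -0.2, -3.1]
finger_gap: 0.0118
```

Request:
send_rows:
  series: "0 0 -0.05 0 0 0 0.2;0 0 -0.05 0 0 0 0.2;0 0 0 0 0 0 0.2;0 0 0 0 0 0 0.2"

```text
clock: 10.0
eef_pos: [0.4838, -0.3373, 0.1066]
ee_rot: [-0.0, 0.674, 0.739, -0.0]
ft_force: [0.2, -0.1, -3.7]
finger_gap: 0.0115
```

Request:
send_rows:
  series: "0 0 -0.05 0 0 0 0.2;0 0 -0.05 0 0 0 0.2;0 0 0 0 0 0 0.2;0 0 0 0 0 0 0.2"

```text
clock: 10.33
eef_pos: [0.4837, -0.3374, 0.1063]
ee_rot: [0.0, 0.674, 0.739, -0.0]
ft_force: [-3.2, 2.2, 5.0]
finger_gap: 0.0122
```

```bash
python3 - <<'E'
from h import *
from station import ctrl
tool(ctrl.sense())
d=ctrl.capture("side"); cv2.imwrite("pics/side4.png",cv2.resize(d["pixels"][100:260,280:460,::-1],None,fx=4,fy=3.7,interpolation=cv2.INTER_CUBIC))
P=cloud(d)
for n,z0,z1 in (("rim",.075,.1),("bar",.122,.14)):
    R,k,q=rect(P,(.484,-.336),.14,z0,z1); A=np.c_[q[:,:2]-[.484,-.336],np.ones(k)]; print(n,np.round(R[0],1),np.round(R[1],1),R[2],np.percentile(q[:,2],[50,90]),np.linalg.lstsq(A,q[:,2],rcond=None)[0].round(4))
E
```

```text
t 10.33 tcp [ 0.4837 -0.3374  0.1063] toolz [-0. -0. -1.] tooly deg 5.21 F [-3.2  2.2  5. ] M [0.26 0.32 0.03] gap 0.0122 j [-0.73  0.47  1.66 -0.    1.02 -0.82]
rim [ 482.9 -337.5] [137.4 202.3] 5.476823806762695 [0.08513178 0.09109784] [-0.0047 -0.0012  0.0847]
bar [ 481.9 -336.1] [118.7  28.5] 87.5461196899414 [0.13402319 0.13651232] [ 0.0407 -0.037   0.1332]
```

View pics/side4.png

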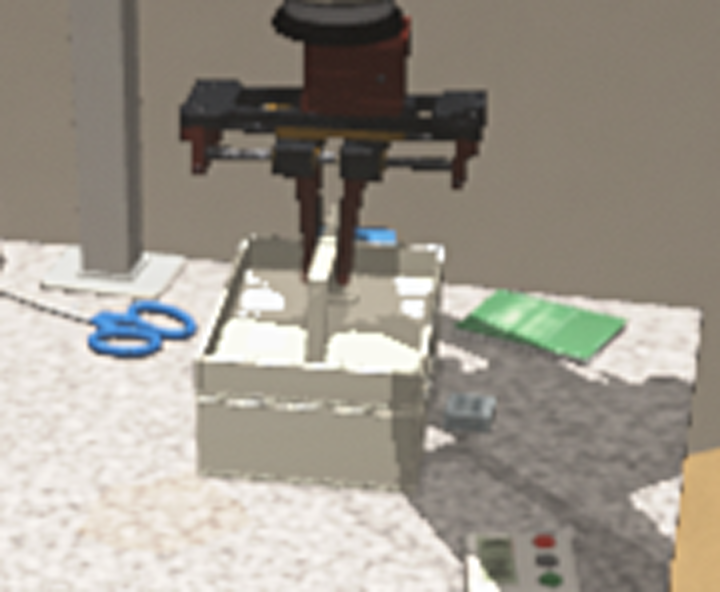

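Request:
send_rows:
  series: "0 0 0 0 0 0 2;0 0 0 0 0 0 3;0 0 0 0 0 0 4;0 0 0 0 0 0 5;0 0 0 0 0 0 6;0 0 0 0 0 0 6;0 0 0 0 0 0 6;0 0 0 0 0 0 6"

```text
clock: 11.05
eef_pos: [0.4838, -0.3374, 0.1056]
ee_rot: [-0.0, 0.674, 0.739, -0.0]
ft_force: [-0.1, -0.2, 0.0]
finger_gap: 0.0591
```

Request:
send_rows:
  series: "0 0 0.5 0 0 0 6;0 0 1 0 0 0 6;0 0 2 0 0 0 6;0 0 3 0 0 0 6;0 0 3 0 0 0 6;0 0 3 0 0 0 6;0 0 2 0 0 0 6;0 0 1 0 0 0 6"

```text
clock: 11.72
eef_pos: [0.4851, -0.3385, 0.2651]
ee_rot: [0.003, 0.674, 0.739, 0.0]
ft_force: [0.7, -0.3, -0.3]
finger_gap: 0.0601
```

```bash
python3 - <<'E'
from h import *
from station import ctrl
tool(ctrl.sense())
for c in ("top","side"):
  d=ctrl.capture(c); cv2.imwrite(f"pics/{c}5.png",d["pixels"][:,:,::-1])
  P=cloud(d)
  for n,c2,r,z0,z1 in (("rim",(.484,-.336),.14,.08,.1),("bar",(.484,-.336),.09,.124,.145),("base",(.484,-.336),.14,.0535,.061),("sq",(.47,.305),.12,.05,.07)):
    try:
      R,k,q=rect(P,c2,r,z0,z1); A=np.c_[q[:,:2]-q[:,:2].mean(0),np.ones(k)]; print(c,n,k,np.round(R[0],1),np.round(R[1],1),round(R[2],2),np.percentile(q[:,2],[50,90]).round(4),np.linalg.lstsq(A,q[:,2],rcond=None)[0].round(4))
    except Exception as e: print(c,n,e)
  for l in ("tray_grip","long_base"): print(c,l,[(np.round(r["point"],3).tolist(),round(r["p"],2)) for r in ctrl.tip_of(c,l)])
E
```

```text
t 11.72 tcp [ 0.4851 -0.3385  0.2651] toolz [ 0.005 -0.004 -1.   ] tooly deg 5.22 F [ 0.7 -0.3 -0.3] M [-0.1  -0.12 -0.05] gap 0.0601 j [-0.73  0.31  1.48 -0.    1.35 -0.82]
top rim 794 [ 484.  -336.1] [137.9 196. ] 4.83 [0.0894 0.0924] [-0.0028  0.0041  0.0888]
top bar 445 [ 484.6 -337. ] [ 12.1 120.3] 5.17 [0.1342 0.1365] [ 0.0552 -0.0018  0.1339]
top base 269 [ 482.4 -330.2] [135.2 187. ] 5.02 [0.0601 0.0609] [ 0.002  -0.0128  0.0594]
top sq 1502 [472.8 306.9] [137.1 137.2] 10.53 [0.0589 0.0624] [-0.0001 -0.0018  0.0582]
top tray_grip [([0.485, -0.338, 0.128], 0.93)]
top long_base []
side rim 641 [ 483.1 -339.4] [137.2 203.4] 5.1 [0.0877 0.0915] [-0.0017 -0.0007  0.0872]
side bar 127 [ 483.4 -335. ] [ 12.  118.9] 5.55 [0.1342 0.1357] [ 0.2416 -0.003   0.1331]
side base 170 [ 437.5 -298.5] [223.7 108.2] 57.21 [0.0576 0.0602] [ 0.0002 -0.0011  0.0575]
side sq 3119 [471.1 306.7] [137.4 139.2] 11.06 [0.059  0.0618] [-0.0021  0.0003  0.0578]
side tray_grip [([0.486, -0.338, 0.13], 0.56)]
side long_base [([0.484, -0.335, 0.003], 0.62)]
```

View pics/side5.png

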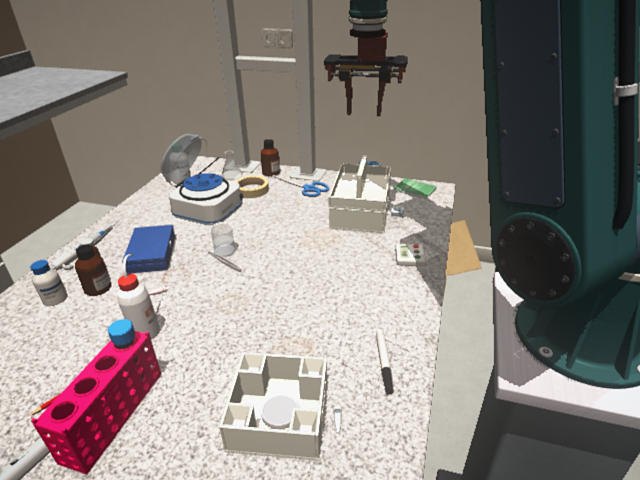

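The side view shows the handled tray flush on the oblong base around (360, 197). The gripper is clear above it at (365, 100), and the square base is unmoved at (275, 405). The bar top at 0.134 m puts its centre at 0.126 m, and the tray is level.

Request:
send_rows:
  series: "0 0 0 0 0 0 6;0 0 0 0 0 0 6;0 0 0 0 0 0 6;0 0 0 0 0 0 6"

```text
clock: 12.35
eef_pos: [0.4836, -0.3372, 0.26]
ee_rot: [-0.001, 0.674, 0.739, -0.0]
ft_force: [-0.2, -0.4, 0.1]
finger_gap: 0.0597
```

```bash
python3 -c "
from station import ctrl
print(ctrl.job_done())"
```

```text
the job is handed in; nothing more can be done
None
```

I gripped the handled tray by its bar, carried it over the oblong base, lowered it until the feet seated, opened the gripper and lifted clear. I handed the job in at about 12.4 s. It gave no verdict, so the result rests on my own checks:

- **Height:** the bar's top is at 0.134 m in both cameras, so its centre is at about 0.126 m, as wanted.
- **Position:** in the top view the tray is centred within about 1 mm of where the base stood at the start. The side view puts it about 2 mm off in y.
- **Angle and level:** the tray is within about 1 degree of the base's direction. The rim is level to about 0.3 degrees.
- **Bases:** the square base stands where it was. Most of the oblong base is now hidden under the tray, so I could not measure its final position well. A partial rim fit and the network's point (about 1 mm from the start) both agree that it has not moved noticeably.
- **Gripper:** it is clear above the tray and the force reading is about zero.

Three readings fell short:

- The network's height for the bar was 2–4 mm high (0.128 and 0.130 m), within its stated error.
- The network did not find the oblong base in the top view after stacking.
- The side camera's fit of the base rim after stacking was unusable because the tray hides it.

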